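# Load a staple strip into a spring magazine and close its rail

## Task

Load the staple strip that stands on the shelf into the open channel of the stapler magazine: push its end against the spring follower, lower it legs down behind the front stop so it lies flat on the channel floor, and let the spring hold it there against the stop. Then slide the cover rail fully home over the strip. Work gently, without ramming the follower against its end or forcing the rail or the strip, and leave the jar, hinge, bradawl and ratchet where they lie.

Things in the scene. Friction and masses are not known exactly. Their poses are not given: they have to be found in the camera images.
- strip: Rigid strip of glued zinc staples, 60 mm long (its x) x 13 wide (y) x 20 high (z), 50 to 100 g, standing loose on the shelf on its legs, crown up. Origin: centre of its underside. Ends alike. Pinch it across the 13 mm near the top: when seated in the channel only its upper 12 mm stand above the channel walls.
- base: Fixed steel foot plate 245 x 64 x 8 mm (x from -155 to +90), origin on the shelf surface, z up; x runs along the channel from rail to follower, channel centred on y = 0. An aluminium magazine is clamped on it, shifted along x by c, anywhere from -8 to +8 mm: c is NOT reported and must be felt. All x given elsewhere are in this frame for c = 0 (add c); heights are over the shelf.
- seat (a point): Nominal point (base frame x = 0, height 12; c not included) where the strip's underside centre ends. Channel: floor height 12 mm, inner width 16, walls up to 20 with small lead-ins. Front stop: block across the channel, x = -36 to -30, top at height 20. A strip that is home fills x = -30 to +30. Clamp ears either side, x -5 to 25, reach y = +-24, height 16. Loading force over 25 N is too much.
- push (a point): Nominal rest of the follower face (base x = +18, height 34; c not included). Follower: black block 14 mm wide, heights 13 to 44, flat face to -x. Stop to face is only 48 mm: hold the strip level, underside just above height 20, press its end on the face and push +x till the spring yields 13 to 15 mm, then lower it in front of the stop. Spring housing behind: x 52 to 71, 26 wide, height 44.
- follower (a joint): Travel of the spring follower in m along base +x: 0 at rest, 0.016 its hard end, so a strip has 4 mm of play at most. It takes 4 N to start and 8 N at 0.016 (250 N/m, damping about 40 N s/m). Reads 0.012 with a strip home between follower and stop; follows the strip back when released.
- rail (a joint): Opening of the sliding steel cover rail in m: 0 closed (hard stop), grows to 0.100 towards base -x; starts at 0.092 to 0.100. Slides with about 2.5 N friction, stays where left. Closed, its 30 mm wide plate spans x = -40 to +22, underside at height 34 mm, top 37 (a strip not fully down blocks it); opened by q, it stands q further to -x. Over 25 N on it is too much.
- tab (a point): Nominal place of the rail's push tab when the rail is closed: rear face centre, base x = -40, height 50 (c not included; with the rail opened by q the tab is q further to -x). Tab: upright black block on the rail's tail, 8 mm thick (x = -40 to -32), 24 wide in y, heights 37 to 63. Push its rear face in +x with closed fingers, or pinch it from above.
- jar: Bystander: black plastic screw jar with screw lid, 74 dia x 70 high, origin at the centre of its underside.
- hinge: Bystander: zinc butt hinge lying open and flat, 58 x 64 x 7 high, origin at the centre of its underside.
- bradawl: Bystander: green-handled bradawl lying down, 150 long along its x (tip to +x) from -80 to +70, 26 thick; origin under its length, at shelf height.
- ratchet: Bystander: chrome ratchet handle lying down, 186 long along its x, from -95 to +91, 32 wide and 32 high at the head (+x end), origin at shelf height.
Not all that is in view belongs to the job. There is more than one size of the strip; the one meant has the size given above.

How it is judged:
By the outcome, as a careful person would: the job done as asked, in the order asked, and still so for the second after the job is handed in, with the robot touching nothing.
It also fails if it takes over 64 s, if anything falls off the work surface, if the arm or the gripper's body presses on something with over 40 N, if the wrist force passes 120 N, or if a joint passes its speed limit or range.

## Robot

A 6-joint arm with a two-finger parallel gripper is mounted at the origin on the work surface. World frame = base frame: x ahead of the robot, y to its left, z up, the work surface at z = 0. Lengths are in m, angles in rad, forces in N, time in s.
With the tool pointing down it reaches from about 0.325 to 0.775 m from the base axis. Payload 5.5 kg.
Tool frame: the origin (TCP) lies between the finger pads; the fingertips stand 8 mm ahead of it and the grasp point (between the pads) lies 11 mm behind it (tcp_to_tips is the distance from the TCP to the fingertips, in m); z points along the fingers, y is the direction in which the jaws open and shut (so a half turn about z gives the same grasp; the last joint's range is limited). The gripper opens to 88 mm and grips with 3 to 60 N. Pads are 20 mm wide; open, the fingers measure 115 mm over their backs; the gripper's body (75 mm by 178 mm) begins 61 mm behind the grasp point.
Start: joints at [-1.217, 0.091, 1.231, -0, 1.82, -0.057], TCP at [0.24, -0.55, 0.231] pointing down, gripper open.
Joint ranges: [-2.87, 2.87], [-0.86, 2.18], [0.17, 2.46], [-1.51, 4.65], [0.06, 2.69], [-2.65, 2.65]. Speed limits (rad/s): [2.57, 2.57, 3.01, 3.14, 3.14, 3.14].

## Interface

Orientations are given as a unit quaternion [w, x, y, z].
In Python, from bench import * gives the robot as it stands. Calls block until the motion is done:
- move_to(position, orientation): joint-space move of the TCP to a pose.
- move_l(position, speed=0.15, orientation=None): straight line of the TCP; orientation=None keeps the orientation; speed is the mean speed in m/s.
- movej(angles): joint-space move.
- gripper_open() and close(): open the fingers fully, or close them until they stop; the grip force is fixed at half the most.
- hold(seconds).
- inverse_kinematics(position, orientation): joint angles nearest the present ones, or None.
- state(): the state.
- get_image(name): name is "side" or "top"; returns a dict with "frame" (420x560x3 uint8, blue, green, red), "depth" (420x560 float32, m along the optical axis (not along the pixel's ray), 0 where there is no reading), "camera_matrix" (3x3 intrinsics, pixels), "view" (4x4, takes a point from world to camera coordinates). Camera axes: x right, y up, looking along -z (the intrinsics and any distortion apply to the point x, -y, -z); pixel columns grow to the right and rows downward; lengths in m; the calibration is good to about 2 mm. A picture is of the moment at which its call begins.
A pose or a line that the arm cannot do raises IKError and nothing moves.
- job_done(): hands the job in, once; it reports no verdict.
The state is a dict: "time": time; "joint_pos": joint angles; "dq": joint speeds; "joint_torque": joint torques, N m; "ee_pos": TCP position; "ee_rot": TCP orientation; "ft_force": force on the tool from outside, world axes, zero at the start; "moment": the same for the moment, N m; "finger_gap": finger opening in m.
Only numpy, scipy, OpenCV 4.12 (cv2) and the standard library are available. Lean on these libraries where they do the work, as an engineer would, in place of code of your own. Each camera call takes 0.05 s, during which the arm holds its last target.

## Working session

There is one attempt and no reset: what is moved stays moved. The work goes in short steps, each a Python script; the robot and the scene stay as the last script left them, time stands still between calls to the robot, and variables do not carry over. Pictures are saved under pics/ and viewed, and the job is handed in when it is done.

```bash
ls; mkdir -p pics; python3 - <<'E'
from bench import *
import cv2,numpy as np,pickle
for n in("side","top"):
    d=get_image(n); cv2.imwrite(f"pics/{n}0.png",d["frame"]); pickle.dump(d,open(f"{n}0.pkl","wb"))
    print(n,d["camera_matrix"].tolist(),np.round(d["view"],4).tolist(),d.keys(),(d["depth"]>0).mean())
s=state();print(s)
E
```

```text
pics
side [[524.8808579976852, 0.0, 275.598282604671], [0.0, 524.8808579976852, 209.2547320513884], [0.0, 0.0, 1.0]] [[-0.8858, -0.4639, -0.0137, 0.5444], [0.3329, -0.6557, 0.6777, -0.2801], [-0.3234, 0.5957, 0.7352, -1.1835], [0.0, 0.0, 0.0, 1.0]] dict_keys(['frame', 'depth', 'camera_matrix', 'view']) 0.9956547619047619
top [[400.52979646267863, 0.0, 276.40247867581854], [0.0, 400.52979646267863, 206.60878950241445], [0.0, 0.0, 1.0]] [[-0.0193, -0.9997, -0.0117, 0.0046], [0.9922, -0.0206, 0.1227, -0.6068], [-0.1229, -0.0093, 0.9924, -0.91], [0.0, 0.0, 0.0, 1.0]] dict_keys(['frame', 'depth', 'camera_matrix', 'view']) 0.996156462585034
{'time': 0.1, 'joint_pos': array([-1.21667103e+00,  9.17882618e-02,  1.23175866e+00, -8.56753491e-06,
        1.81980630e+00, -5.66836814e-02]), 'dq': array([ 0.00091949,  0.00027018, -0.00337253,  0.00110322, -0.00055377,
        0.00131433]), 'joint_torque': array([ 2.88468611e-03, -4.47857380e+01, -4.07571423e+01,  6.99830172e-02,
        2.83732067e-02, -9.25919608e-05]), 'ee_pos': array([ 0.23952734, -0.54983853,  0.22962098]), 'ee_rot': array([-8.69950447e-04,  9.78978399e-01,  2.03962052e-01, -1.34541035e-04]), 'ft_force': array([-0.27142486, -0.33063471, -0.40718327]), 'moment': array([-0.01525299,  0.02189691,  0.00463974]), 'finger_gap': 0.08777896895884205}
```

View pics/side0.png

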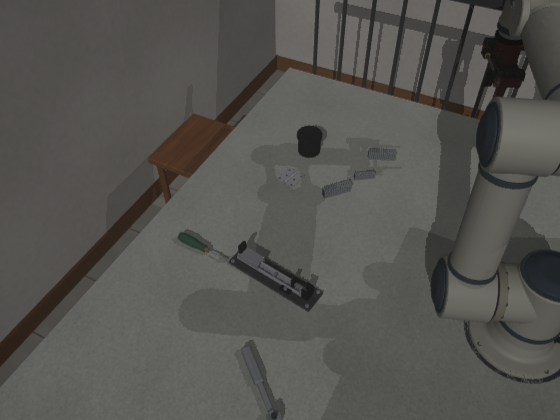

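View pics/top0.png

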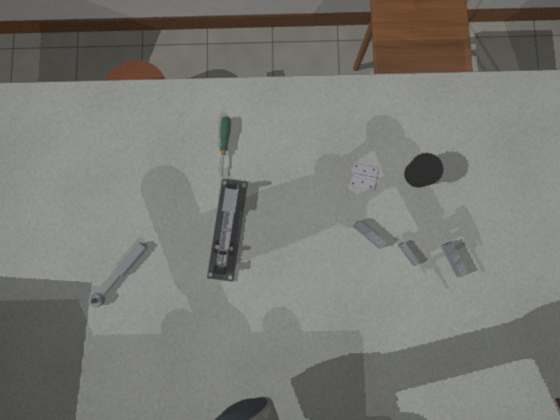

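The top view shows three candidate strips at about (370,233), (413,252) and (459,259). The base is at about (228,230). I'll zoom in and measure them.

```bash
cat > h.py <<'E'
import numpy as np,cv2,pickle
def cast(d,u,v,z):
    K=d["camera_matrix"];V=np.array(d["view"])
    R=V[:3,:3];t=V[:3,3];c=-R.T@t
    r=R.T@np.array([(u-K[0,2])/K[0,0],-(v-K[1,2])/K[1,1],-1.])
    return c+r*(z-c[2])/r[2]
def proj(d,p):
    K=d["camera_matrix"];V=np.array(d["view"]);q=V[:3,:3]@np.asarray(p)+V[:3,3]
    return np.array([K[0,0]*q[0]/-q[2]+K[0,2],K[1,1]*-q[1]/-q[2]+K[1,2]])
def pts(d):
    K=d["camera_matrix"];V=np.array(d["view"]);D=d["depth"]
    v,u=np.mgrid[:D.shape[0],:D.shape[1]]
    P=np.stack([(u-K[0,2])/K[0,0]*D,-(v-K[1,2])/K[1,1]*D,-D],-1)
    return (P-V[:3,3])@V[:3,:3]
E
python3 - <<'E'
from h import *
t=pickle.load(open("top0.pkl","rb"));s=pickle.load(open("side0.pkl","rb"))
cv2.imwrite("pics/c1.png",cv2.resize(t["frame"][205:285,345:485],None,fx=5.7,fy=5.7,interpolation=2))
cv2.imwrite("pics/c2.png",cv2.resize(t["frame"][175:285,185:265],None,fx=5.4,fy=5.4,interpolation=2))
cv2.imwrite("pics/c3.png",cv2.resize(s["frame"][140:205,310:410],None,fx=8,fy=8,interpolation=2))
cv2.imwrite("pics/c4.png",cv2.resize(s["frame"][225:315,215:335],None,fx=6.6,fy=6.6,interpolation=2))
P=pts(t)
for (u0,u1,v0,v1) in((350,392,215,250),(398,428,238,268),(438,480,236,280)):
    Q=P[v0:v1,u0:u1].reshape(-1,3);m=Q[:,2]>0.011;Q=Q[m]
    top=np.percentile(Q[:,2],[10,50,90])
    Q=Q[Q[:,2]>top[1]-.004]
    r=cv2.minAreaRect(Q[:,:2].astype(np.float32)*1000)
    print(m.sum(),top,r,)
E
```

```text
306 [0.02253485 0.02760094 0.02978661] ((539.2068481445312, -227.11233520507812), (81.73600006103516, 18.4585018157959), 48.12430953979492)
173 [0.01660019 0.0199396  0.02272887] ((502.599609375, -180.50390625), (324.964599609375, 52.25986862182617), 85.13203430175781)
379 [0.01677382 0.02707159 0.0300891 ] ((500.4693908691406, -237.09434509277344), (435.17364501953125, 76.6441650390625), 82.63597106933594)
```

View pics/c1.png

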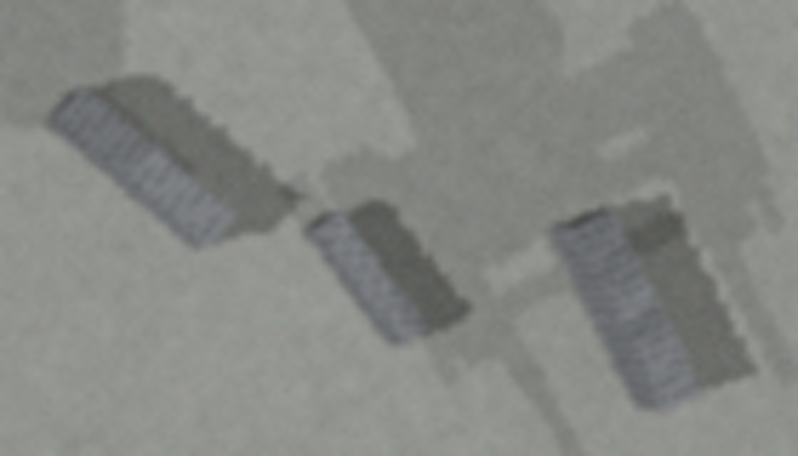

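View pics/c2.png

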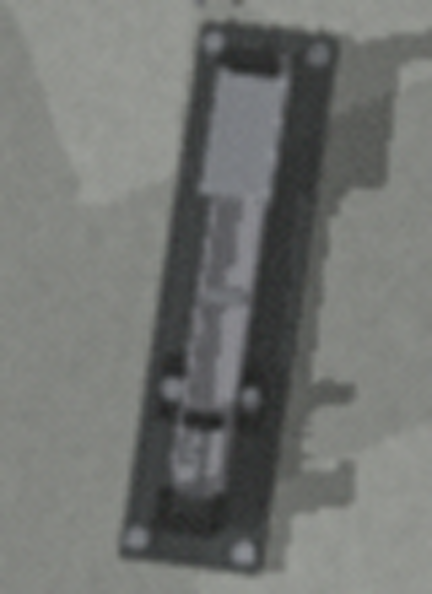

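View pics/c3.png

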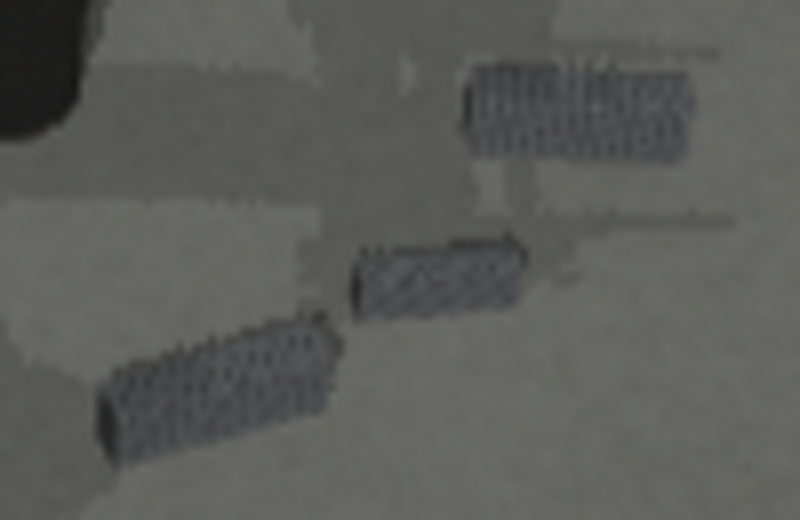

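View pics/c4.png

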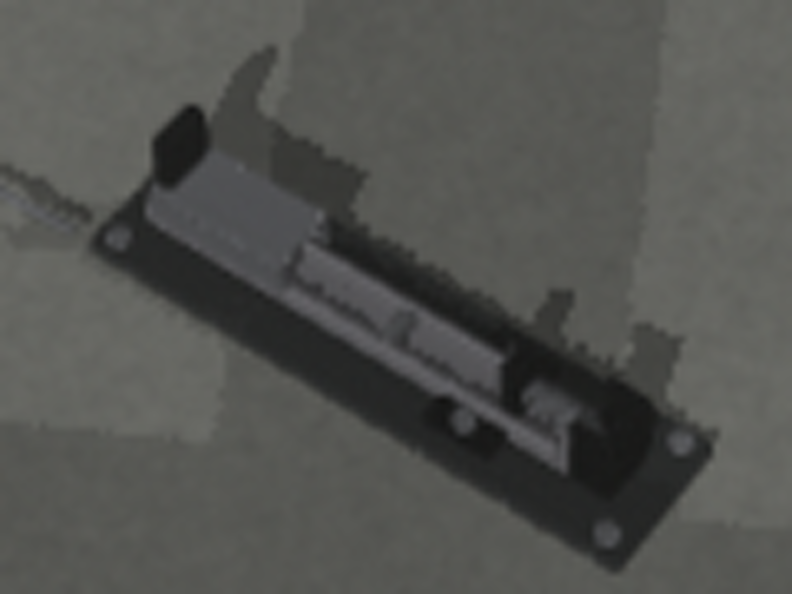

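```bash
python3 - <<'E'
from h import *
t=pickle.load(open("top0.pkl","rb"));s=pickle.load(open("side0.pkl","rb"))
for n,d in(("top",t),("side",s)):
    V=np.array(d["view"]);print(n,"cam",-V[:3,:3].T@V[:3,3])
    f=d["frame"].astype(int);bl=cv2.GaussianBlur(d["frame"],(3,3),0).astype(int)
    m=((bl[...,0]-bl[...,2])>5).astype(np.uint8)*255
    boxes=((345,395,212,256),(396,432,236,272),(436,482,232,284)) if n=="top" else ((318,354,176,200),(352,378,166,183),(364,400,145,164))
    for (u0,u1,v0,v1) in boxes:
        q=np.zeros_like(m);q[v0:v1,u0:u1]=m[v0:v1,u0:u1]
        cs,_=cv2.findContours(q,0,1);c=max(cs,key=cv2.contourArea)[:,0]
        h=cv2.convexHull(c)[:,0]
        W=np.array([cast(d,u,v,.01)[:2]*1000 for u,v in h],np.float32)
        print(n,cv2.contourArea(c),c.mean(0),cv2.minAreaRect(h),"world",cv2.minAreaRect(W))
    # base
    g=bl.sum(2)
    a=(slice(160,295),slice(190,265)) if n=="top" else (slice(220,320),slice(215,335))
    m2=np.zeros_like(m);m2[a]=(g[a]<195)*255
    cv2.imwrite(f"pics/mb_{n}.png",cv2.resize(np.hstack([m2[a],(m[a])]),None,fx=3,fy=3,interpolation=0))
    print(g[200:260:8,200:260:6] if n=="top" else "")
E
```

```text
top cam [ 0.49035215 -0.01639028  0.97755584]
top 132.5 [371.14035088 235.66666667] ((371.6229248046875, 235.8524169921875), (27.655969619750977, 7.170065879821777), 39.80556869506836) world ((534.6353149414062, -234.96246337890625), (65.4571762084961, 17.454429626464844), 48.38140106201172)
top 77.0 [408.08 252.22] ((408.810791015625, 253.6351318359375), (23.598270416259766, 4.998647689819336), 54.462318420410156) world ((490.45458984375, -321.54791259765625), (55.0209846496582, 12.149330139160156), 32.911834716796875)
top 138.0 [455.09 258.81] ((454.9013977050781, 259.2525939941406), (34.588233947753906, 8.529411315917969), 61.927513122558594) world ((475.0488586425781, -430.1908264160156), (79.6380386352539, 20.664899826049805), 24.640344619750977)
[[432 435 445 345 346 377 296 161 272 267]
 [425 439 425 243 376 375 190 163 268 276]
 [395 395 391 193 299 392 152 207 385 385]
 [389 391 395 191 287 399 156 244 391 385]
 [387 385 387 195 282 336 155 278 397 387]
 [387 387 313 180 296 229 166 305 397 387]
 [395 389 221 306 321 283 157 273 272 388]
 [389 386 192 291 345 157 197 375 390 395]]
side cam [0.19274383 0.77390639 1.06746252]Traceback (most recent call last):
  File "<stdin>", line 10, in <module>
ValueError: max() iterable argument is empty
```

View pics/mb_top.png

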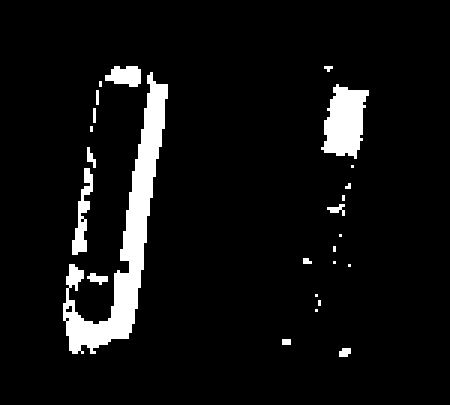

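```bash
python3 - <<'E'
from bench import *
from h import *
for n in("side","top"):
    L=[get_image(n) for _ in range(6)]
    d=L[0]; d["avg"]=np.mean([x["frame"].astype(float) for x in L],0)
    D=np.stack([x["depth"] for x in L]);d["depth"]=np.median(D,0)
    pickle.dump(d,open(n+"1.pkl","wb"))
    a=d["avg"]; sat=np.clip((a[...,0]-a[...,2])*6+128,0,255)
    u,v,w,h=(345,205,140,80) if n=="top" else (310,138,100,68)
    for k,(u,v,w,h) in enumerate([(u,v,w,h),(185,170,90,120) if n=="top" else (215,225,120,90)]):
        f=min(800/w,600/h)/ (2 if k==0 or n=='side' else 1.9)
        A=cv2.resize(np.clip(a[v:v+h,u:u+w]*1.3,0,255).astype(np.uint8),None,fx=f,fy=f,interpolation=2)
        B=cv2.cvtColor(cv2.resize(sat[v:v+h,u:u+w].astype(np.uint8),None,fx=f,fy=f,interpolation=0),8)
        I=np.hstack([A,B]);cv2.imwrite(f"pics/s_{n}{k}.png",I[:600,:800]);print(f)
P=pts(d)
for (u0,u1,v0,v1) in((350,392,215,250),(398,428,238,268),(438,480,240,280)):
    Q=P[v0:v1,u0:u1].reshape(-1,3);print(np.percentile(Q[:,2],[5,20,80,90,95,98]))
E
```

```text
4.0
3.3333333333333335
2.857142857142857
2.6315789473684212
[-0.00093385 -0.00016174  0.01613971  0.02780208  0.02833003  0.02880605]
[-0.0009454  -0.00020129  0.00692233  0.02000586  0.02053511  0.02124475]
[-0.00083407 -0.0001116   0.01710457  0.02775354  0.0283332   0.02881263]
```

View pics/s_top0.png

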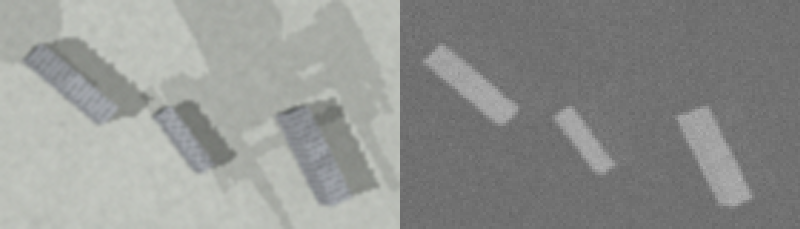

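View pics/s_top1.png

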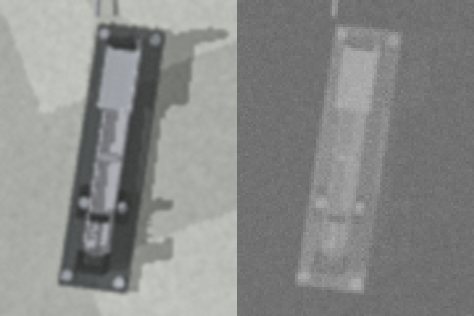

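View pics/s_side0.png

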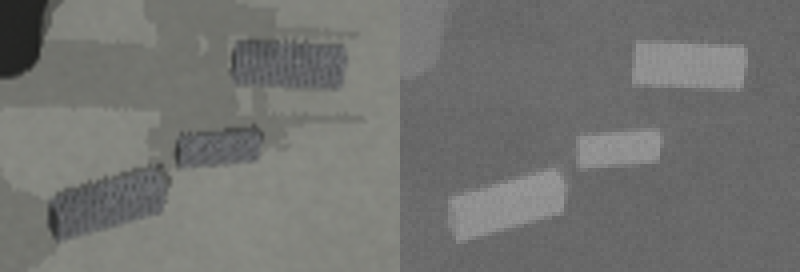

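View pics/s_side1.png

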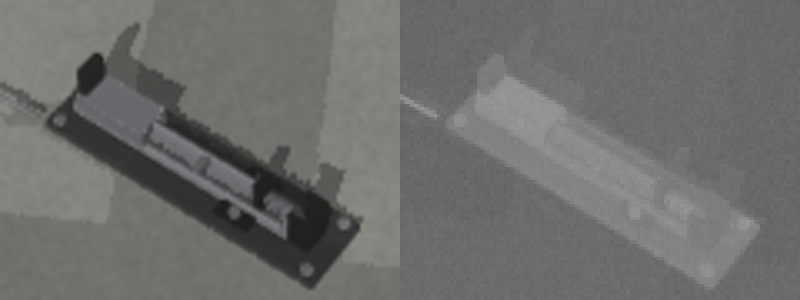

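```bash
cat >> h.py <<'E'
def outline(d,box,thr=None,S=6):
    u0,u1,v0,v1=box
    a=d["avg"];r=cv2.GaussianBlur((a[...,0]-a[...,2]).astype(np.float32),(3,3),0.7)[v0:v1,u0:u1]
    R=cv2.resize(r,None,fx=S,fy=S,interpolation=1)
    bg=np.median(r[r<np.percentile(r,30)]) if thr is None else 0
    th=thr if thr is not None else None
    if th is None:
        lo=np.percentile(r,20);hi=np.percentile(r,97);th=(lo+hi)/2
    cs,_=cv2.findContours((R>th).astype(np.uint8),0,1)
    c=max(cs,key=cv2.contourArea)[:,0].astype(float)
    return np.stack([(c[:,0]+.5)/S-.5+u0,(c[:,1]+.5)/S-.5+v0],-1),th
E
python3 - <<'E'
from h import *
B={"top":[(347,392,212,253),(398,427,239,269),(440,477,238,281)],"side":[(320,354,177,201),(352,377,168,182),(364,399,145,163)]}
for n in B:
    d=pickle.load(open(n+"1.pkl","rb"))
    for b,h in zip(B[n],(28,20,28)):
        o,th=outline(d,b)
        W=np.array([cast(d,u,v,h/2000)[:2]*1000 for u,v in o],np.float32)
        print(n,b,round(th,1),np.round(np.hstack([x if np.ndim(x) else [x] for x in cv2.minAreaRect(W)]),1))
    r=d["avg"][...,0]-d["avg"][...,2]
    bx=(193,262,174,290) if n=="top" else (222,330,228,316)
    q=r[bx[2]:bx[3],bx[0]:bx[1]]; lo=np.percentile(q,10)
    print("bg",lo, "plate", np.percentile(q,[30,50,60,70,80]))
    for th in (lo+4,lo+6,lo+8):
        o,_=outline(d,bx,th)
        W=np.array([cast(d,u,v,.008)[:2]*1000 for u,v in o],np.float32)
        print(n,"base",np.round(np.hstack([x if np.ndim(x) else [x] for x in cv2.minAreaRect(W)]),1))
        print(np.round(cv2.approxPolyDP(W[:,None],5,True)[:,0],1).tolist())
E
```

```text
top (347, 392, 212, 253) 1.9 [ 538.8 -229.1   85.3   23.4   47.9]
top (398, 427, 239, 269) 2.0 [ 490.4 -321.9   61.5   18.5   34.9]
top (440, 477, 238, 281) 1.9 [ 474.8 -427.6   85.8   29.    23.5]
bg -2.833333333333343 plate [-2.33333333 -2.         -1.66666667  0.33333333  1.83333333]
top base [558.4 113.7  62.7 241.5  81.1]
[[681.0999755859375, 122.30000305175781], [448.0, 162.10000610351562], [435.1000061035156, 104.69999694824219], [461.5, 101.80000305175781], [457.20001220703125, 107.4000015258789], [463.6000061035156, 111.30000305175781], [450.5, 125.4000015258789], [460.79998779296875, 149.0], [473.70001220703125, 143.39999389648438], [462.0, 131.39999389648438], [471.1000061035156, 111.69999694824219], [466.29998779296875, 108.9000015258789], [473.79998779296875, 106.9000015258789], [469.3999938964844, 102.0999984741211], [479.0, 108.5], [488.79998779296875, 100.0], [485.79998779296875, 110.4000015258789], [503.29998779296875, 111.5999984741211], [509.0, 97.9000015258789], [522.0, 106.69999694824219], [543.5999755859375, 101.69999694824219], [543.0999755859375, 94.8000030517
[... 2424 characters left out ...]
999694824219], [592.9000244140625, 84.5], [587.0, 81.5], [661.0, 65.9000015258789]]
side base [609.4  95.9  40.1 128.2  80.8]
[[673.9000244140625, 93.80000305175781], [665.7000122070312, 106.9000015258789], [549.0999755859375, 124.0999984741211], [558.4000244140625, 117.69999694824219], [559.4000244140625, 99.0999984741211], [603.7999877929688, 91.80000305175781], [616.5, 74.69999694824219], [661.4000244140625, 68.5], [666.2999877929688, 89.9000015258789]]Traceback (most recent call last):
  File "<stdin>", line 14, in <module>
  File "h.py", line 24, in outline
    c=max(cs,key=cv2.contourArea)[:,0].astype(float)
      ~~~^^^^^^^^^^^^^^^^^^^^^^^^
ValueError: max() iterable argument is empty
```

```bash
python3 - <<'E'
from h import *
t=pickle.load(open("top1.pkl","rb"));s=pickle.load(open("side1.pkl","rb"))
f=2.6316;T=[(185+x/f,170+y/f) for x,y in((104,34),(155,40),(66,276),(120,284),(84,203),(122,208))]
f=3.3333;S=[(215+x/f,225+y/f) for x,y in((59,120),(344,223),(306,270),(235,213))]
def cen(d,u,v,r=3):
    g=d["avg"].sum(2);u=int(round(u));v=int(round(v))
    q=g[v-r:v+r+1,u-r:u+r+1]-np.percentile(g[v-r:v+r+1,u-r:u+r+1],55);q=np.clip(q,0,None)
    _,l,_,_=cv2.connectedComponentsWithStats((q>q.max()*.3).astype(np.uint8)); k=l[np.unravel_index(q.argmax(),q.shape)]
    q=q*(l==k);yy,xx=np.mgrid[-r:r+1,-r:r+1]
    return u+(q*xx).sum()/q.sum(),v+(q*yy).sum()/q.sum()
R={}
for n,d,L in(("top",t,T),("side",s,S)):
    for i,(u,v) in enumerate(L):
        c=cen(d,u,v);z=.010 if not(i>3 or (n=="side" and i==3)) else .018
        p=cast(d,*c,z)[:2]*1000;R[n,i]=p;print(n,i,np.round(c,1),np.round(p,1))
a=R["top",0],R["top",1],R["top",2],R["top",3]
ctr=sum(a)/4;dr=(a[2]+a[3]-a[0]-a[1]);dr/=np.linalg.norm(dr);print("ctr",ctr,"dir",dr,np.degrees(np.arctan2(*dr[::-1])),np.linalg.norm(a[2]-a[0]),np.linalg.norm(a[1]-a[0]))
w=a[1]-a[0]+a[3]-a[2]; print("w perp ang",np.degrees(np.arctan2(w[1],w[0])))
O=ctr+32.5*dr;print("origin",O)
yd=np.array([-dr[1],dr[0]])
for k,p in R.items(): print(k,np.round([(p-O)@dr,(p-O)@yd],1))
E
```

```text
top 0 [224.  182.3] [673.1 120.2]
top 1 [243.6 184.5] [666.4  72.1]
top 2 [209.8 274.1] [451.  154.8]
top 3 [229.8 277. ] [443.3 107.1]
top 4 [217.4 246.8] [515.5 135.3]
top 5 [229.9 247.8] [512.5 105.4]
side 0 [232.1 260.2] [674.5 121.4]
side 1 [318.4 291.1] [443.1 106.6]
side 2 [306.5 305.6] [451.1 156. ]
side 3 [286.6 287.1] [513.3 136. ]
ctr [558.46360267 113.55455228] dir [-0.98804244  0.15418217] 171.1306320856879 224.82182658196578 48.59869758551239
w perp ang -98.5592491591136
origin [526.35222345 118.56547282]
('top', 0) [-144.8  -24.3]
('top', 1) [-145.6   24.3]
('top', 2) [ 80.  -24.2]
('top', 3) [80.3 24.2]
('top', 4) [ 13.3 -14.9]
('top', 5) [11.7 15.1]
('side', 0) [-145.9  -25.6]
('side', 1) [80.4 24.6]
('side', 2) [ 80.1 -25.4]
('side', 3) [ 15.5 -15.3]
```

Base: plate centre (558.5, 113.6) mm, heading 171.1°, and the four screws agree between the two views. c looks like about +3 from the ear screws.

Candidates (top view):
- (370,233): 28 mm high, about 80 mm long.
- (413,252): 20 mm high, 61 mm long. **I choose this one**, and the close crop agrees with the description.
- (459,259): 28 mm high, about 80 mm long.

Next is the grasp.

```bash
cat >> h.py <<'E'
def quat(deg):
    a=np.radians(deg)/2;return [0,float(np.cos(a)),float(np.sin(a)),0]
O=np.array([.5264,.1188]);AN=np.radians(171.13)
ex=np.array([np.cos(AN),np.sin(AN)]);ey=np.array([-ex[1],ex[0]])
def bw(x,y,z): # base mm -> world m
    p=O+ex*x/1000+ey*y/1000;return [float(p[0]),float(p[1]),z/1000]
def wb(p):
    q=np.asarray(p[:2])-O;return np.array([q@ex*1000,q@ey*1000,p[2]*1000])
QB=quat(171.13-180)
E
python3 - <<'E'
from bench import *
from h import *
q=quat(34.4);x,y=.4907,-.3216
print(inverse_kinematics(bw(0,0,100),QB))
move_to([x,y,.12],q); print(state()["time"],state()["ee_pos"])
move_l([x,y,.0190],0.08)
s=state();print(s["time"],s["ee_pos"],s["ee_rot"],s["ft_force"])
close();s=state();print(s["time"],s["ee_pos"],s["finger_gap"],s["ft_force"])
d=get_image("top");cv2.imwrite("pics/g.png",cv2.resize(d["frame"][200:320,340:500],None,fx=5,fy=5))
E
```

```text
[ 1.58918458e-01 -5.75453203e-02  1.61214033e+00 -4.44089210e-16
  1.58699764e+00  1.88452549e+00]
2.0417 [ 0.49039692 -0.32268168  0.12065334]
3.4583 [ 0.49106303 -0.32185557  0.01976304] [4.96296479e-04 9.55276090e-01 2.95714747e-01 3.64866145e-04] [ 0.01823333 -0.41188609 -0.25848061]
4.5917 [ 0.49068171 -0.32158454  0.0189691 ] 0.012866258496368962 [1.12705865e+00 8.80434307e-04 1.56095441e-01]
```

View pics/g.png

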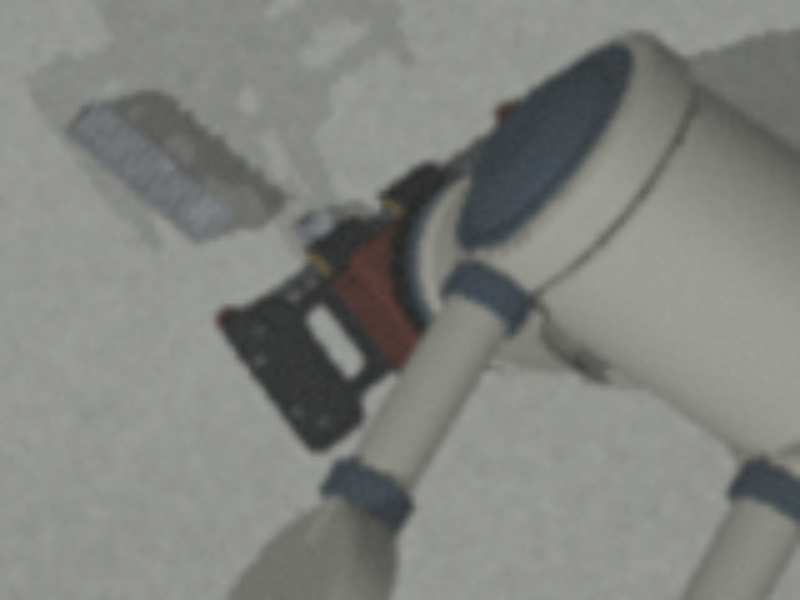

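Gripped, with the gap at 12.9 mm. Next I lift and carry the strip to above the channel, then look.

```bash
python3 - <<'E'
from bench import *
from h import *
p=state()["ee_pos"]
move_l([.4907,-.3216,.12],0.15)
move_to(bw(-22,0,90),QB)
move_l(bw(-22,0,60),0.1);hold(.3)
s=state();print(s["time"],wb(s["ee_pos"]),s["finger_gap"],s["ft_force"])
for n in("side","top"):
    L=[get_image(n) for _ in range(3)];d=L[0];d["avg"]=np.mean([x["frame"].astype(float) for x in L],0)
    pickle.dump(d,open(n+"2.pkl","wb"))
    u,v,w,h=(205,215,140,105) if n=="side" else (185,165,100,130)
    f=min(800/w,600/h)
    cv2.imwrite(f"pics/h_{n}.png",cv2.resize(np.clip(d["avg"][v:v+h,u:u+w]*1.5,0,255).astype(np.uint8),None,fx=f,fy=f,interpolation=2)); print(f)
E
```

```text
7.8417 [-22.36911481  -0.09636477  60.72173255] 0.012758998851839952 [ 0.60839411 -0.66440814 -0.91438429]
5.714285714285714
4.615384615384615
```

View pics/h_side.png

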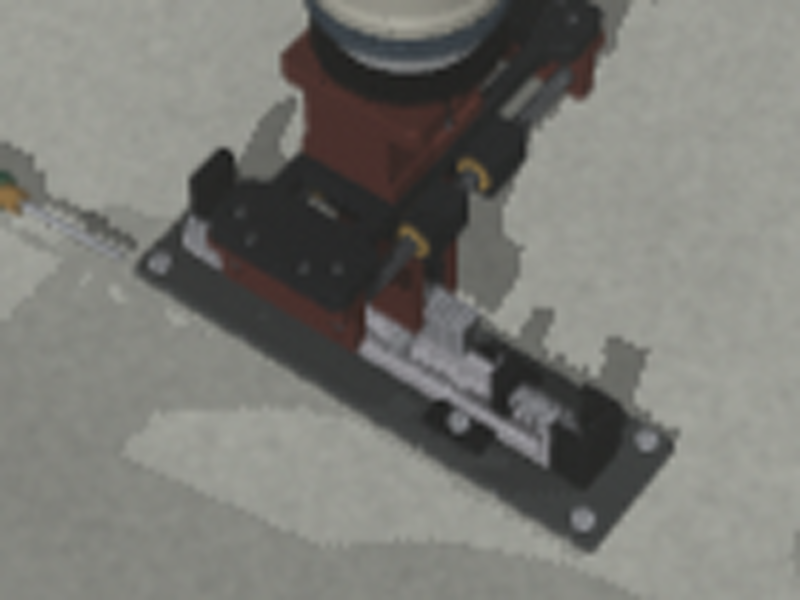

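View pics/h_top.png

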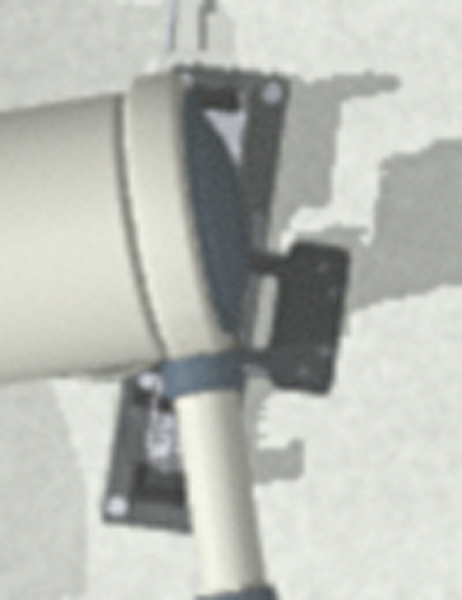

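```bash
python3 - <<'E'
from h import *
d=pickle.load(open("side2.pkl","rb"));f=6*1
u0,v0,w,h=265,250,50,45;F=13
I=cv2.resize(np.clip(d["avg"][v0:v0+h,u0:u0+w]*1.6,0,255).astype(np.uint8),None,fx=F,fy=F,interpolation=1)
for y in(-6.5,6.5):
  for z in(41.7,61.7):
    for x in(7.6,-12.4):
      p=proj(d,bw(x,y,z));print(x,y,z,np.round(p,1));cv2.circle(I,tuple(int(a) for a in ((p-[u0,v0]+.5)*F)),3,(0,0,255),-1)
for y in(-8,8):
  for x in(-30,15):
    p=proj(d,bw(x,y,20));cv2.circle(I,tuple(int(a) for a in ((p-[u0,v0]+.5)*F)),3,(0,255,0),-1)
for y in(-7,7):
  for z in(44,):
    for c in (0,3): p=proj(d,bw(18+c,y,z));cv2.circle(I,tuple(int(a) for a in ((p-[u0,v0]+.5)*F)),3,(255,0,0) if c==0 else (255,0,255),-1)
cv2.imwrite("pics/ov.png",I)
E
```

```text
7.6 -6.5 41.7 [286.  277.4]
-12.4 -6.5 41.7 [279.2 273.3]
7.6 -6.5 61.7 [286.  272.4]
-12.4 -6.5 61.7 [279.1 268.4]
7.6 6.5 41.7 [289.2 273.8]
-12.4 6.5 41.7 [282.4 269.8]
7.6 6.5 61.7 [289.2 268.8]
-12.4 6.5 61.7 [282.4 264.8]
```

View pics/ov.png

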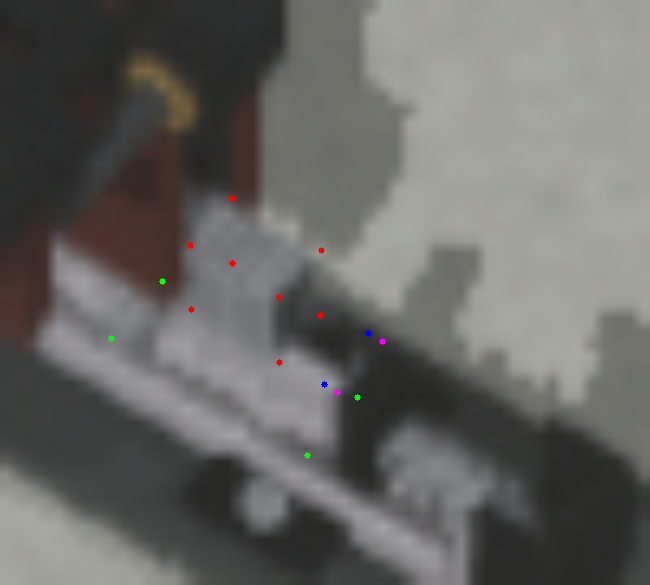

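Within about 1–2 mm the strip sits where predicted: the near vertical end edge is at u≈285.7 against 286.0 predicted. I'll lower to just above the stop and feel for the follower.

```bash
python3 - <<'E'
from bench import *
from h import *
def F():
    fs=[];
    for _ in range(3):
        hold(.02);fs.append(state()["ft_force"])
    f=np.mean(fs,0);return np.array([f[:2]@ex,f[:2]@ey,f[2]])
hold(.1);f0=F();print("f0",np.round(f0,2))
move_l(bw(-22,0,41),0.05);hold(.2)
s=state();print(s["time"],np.round(wb(s["ee_pos"]),2),np.round(F()-f0,2))
np.save("f0.npy",f0)
x=-22
move_l(bw(-17,0,41),0.03);x=-17
while x<0:
    x+=1;move_l(bw(x,0,41),0.02)
    f=F()-f0;s=state();print(x,round(s["time"],2),np.round(wb(s["ee_pos"]),2),np.round(f,2))
    if f[0]<-6 : break
    if abs(f[1])>8 or abs(f[2])>8: break
E
```

```text
f0 [-0.07 -0.22 -0.29]
9.025 [-2.213e+01 -1.000e-02  4.122e+01] [0.08 0.16 0.11]
-16 9.69 [-16.01  -0.    41.02] [ 0.35  0.3  -0.07]
-15 9.99 [-14.98  -0.    40.99] [-0.41  0.37 -0.08]
-14 10.29 [-1.396e+01 -2.000e-02  4.100e+01] [-0.02  0.06 -0.84]
-13 10.59 [-1.299e+01 -2.000e-02  4.101e+01] [-0.02 -0.29 -0.33]
-12 10.89 [-1.198e+01 -3.000e-02  4.103e+01] [0.85 0.52 0.19]
-11 11.19 [-10.99   0.    41.  ] [ 0.42  0.1  -0.52]
-10 11.49 [-9.99 -0.   41.02] [ 0.23  0.58 -0.47]
-9 11.79 [-8.99e+00 -1.00e-02  4.10e+01] [ 0.13  0.34 -0.43]
-8 12.09 [-8.500e+00  2.000e-02  4.117e+01] [-2.92  0.35 -1.04]
-7 12.39 [-7.34e+00  1.00e-02  4.12e+01] [-4.08  0.19 -1.46]
-6 12.69 [-6.180e+00  1.000e-02  4.114e+01] [-4.65  0.55 -1.04]
-5 12.99 [-5.14 -0.   41.15] [-4.81  0.99 -0.79]
-4 13.29 [-4.16 -0.   41.16] [-5.    0.12 -1.31]
-3 13.59 [-3.2   0.   41.14] [-5.49  0.17 -0.75]
-2 13.89 [-2.270e+00  2.000e-02  4.115e+01] [-5.43  0.44 -0.71]
-1 14.19 [-1.330e+00  1.000e-02  4.117e+01] [-5.36  0.51 -1.41]
0 14.49 [-4.100e-01  1.000e-02  4.122e+01] [-6.02  0.03 -1.6 ]
```

```bash
cat >> h.py <<'E'
def mkF(f0):
    from bench import hold,state
    def F():
        fs=[]
        for _ in range(3):
            hold(.02);fs.append(state()["ft_force"])
        f=np.mean(fs,0);return np.array([f[:2]@ex,f[:2]@ey,f[2]])-f0
    return F
E
python3 - <<'E'
from bench import *
from h import *
F=mkF(np.load("f0.npy"))
x=0;z=41
for x in(1,2,3,4,5,5.8):
    move_l(bw(x,0,41),0.02);f=F();s=state();print(x,round(s["time"],2),np.round(wb(s["ee_pos"]),2),np.round(f,2),round(s["finger_gap"],5))
    if f[0]<-9:break
else:
    for z in(40,39,38,37,36.5,36,35,34):
        move_l(bw(x,0,z),0.02);f=F();s=state();print(z,round(s["time"],2),np.round(wb(s["ee_pos"]),2),np.round(f,2))
        if f[2]>5 or abs(f[1])>6 or f[0]<-11:break
E
```

```text
1 14.79 [ 5.60e-01 -1.00e-02  4.12e+01] [-6.33  0.42 -1.05] 0.01274
2 15.09 [1.470e+00 2.000e-02 4.121e+01] [-6.3   0.15 -1.36] 0.01255
3 15.39 [2.42e+00 3.00e-02 4.12e+01] [-7.    0.28 -1.83] 0.01269
4 15.69 [3.350e+00 1.000e-02 4.122e+01] [-6.65  0.   -1.61] 0.01289
5 15.99 [ 4.28 -0.   41.25] [-7.09  0.38 -1.67] 0.0128
5.8 16.29 [ 5.03 -0.   41.24] [-6.9   0.42 -2.23] 0.01271
40 16.59 [ 4.61e+00 -3.00e-02  4.10e+01] [-7.51  0.57  0.3 ]
39 16.89 [ 4.37 -0.11 40.47] [-7.    0.49  2.72]
38 17.19 [ 4.17 -0.19 39.79] [-6.7   0.33  3.18]
37 17.49 [ 4.08 -0.28 38.92] [-7.18  0.22  3.46]
36.5 17.79 [ 4.02 -0.29 38.55] [-7.04  0.12  4.24]
36 18.09 [ 3.99 -0.31 38.08] [-6.92  0.7   3.89]
35 18.39 [ 3.98 -0.35 37.06] [-7.68 -0.03  3.83]
34 18.69 [ 4.01 -0.36 36.01] [-7.51  0.42  4.13]
```

```bash
python3 - <<'E'
from bench import *
from h import *
hold(.3);s=state();print(s["time"],wb(s["ee_pos"]),s["ee_rot"],QB,s["ft_force"],s["moment"],s["joint_torque"])
d=get_image("side");
u,v,w,h=245,235,100,75
cv2.imwrite("pics/l_side.png",cv2.resize(np.clip(d["frame"][v:v+h,u:u+w]*1.6,0,255).astype(np.uint8),None,fx=8,fy=8,interpolation=2))
E
```

```text
18.9917 [ 3.99923678 -0.40215173 36.04249782] [-4.40929880e-04  9.96997852e-01 -7.73901423e-02  2.41962506e-03] [0, 0.9970057012141722, -0.07732807864182897, 0] [ 7.39720134 -1.0198754   3.9733609 ] [-0.15143453 -1.1831702   0.03406771] [ 1.43445287e+00 -3.51558888e+01 -3.40088868e+01  7.37584122e-01
  2.23029591e+00 -4.04678019e-05]
```

View pics/l_side.png

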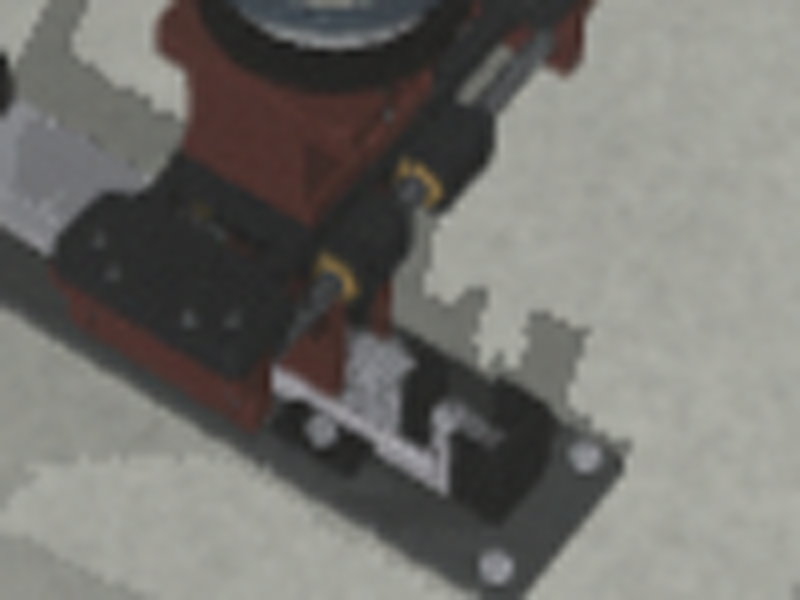

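Motion is down, with about 4 N of follower friction and a compliant lag, and no jam so far. I'll add 0.7 mm of clearance from the stop and keep lowering.

```bash
python3 - <<'E'
from bench import *
from h import *
F=mkF(np.load("f0.npy"))
x=6.6
for z in(34,33,32,31,30,29,28,27,26.5):
    move_l(bw(x,.3,z),0.02);f=F();s=state();print(z,round(s["time"],2),np.round(wb(s["ee_pos"]),2),np.round(f,2))
    if f[2]>8 or abs(f[1])>6 or f[0]<-11:break
E
```

```text
34 19.34 [ 4.77 -0.34 36.06] [-7.88 -0.74  3.76]
33 19.64 [ 4.72 -0.28 35.12] [-7.34 -0.83  4.15]
32 19.94 [ 4.68 -0.24 34.13] [-7.51 -0.43  3.77]
31 20.24 [ 4.68 -0.18 33.14] [-7.43  0.1   4.57]
30 20.54 [ 4.69 -0.19 32.1 ] [-7.12 -0.26  4.35]
29 20.84 [ 4.7  -0.18 31.11] [-8.12 -0.49  4.38]
28 21.14 [ 4.58 -0.18 30.94] [-5.57  0.57  7.71]
27 21.44 [ 4.57 -0.21 30.87] [-3.29  1.49 12.81]
```

The floor is felt at TCP z = 30.9, which puts the underside at height 12. Next I ease the down-force, back up to the stop and release.

```bash
python3 - <<'E'
from bench import *
from h import *
F=mkF(np.load("f0.npy"))
for x,z in((6.6,29),(5.6,29),(4.8,29),(4.0,29.5),(3.8,30.5)):
    move_l(bw(x,.2,z),0.02);f=F();s=state();print(x,z,round(s["time"],2),np.round(wb(s["ee_pos"]),2),np.round(f,2))
gripper_open();f=F();s=state();print(round(s["time"],2),np.round(wb(s["ee_pos"]),2),np.round(f,2),s["finger_gap"])
move_l(bw(3.8,.2,100),0.15)
move_l(bw(-10,.2,200),0.2)
d=get_image("side")
u,v,w,h=215,215,120,90
cv2.imwrite("pics/r_side.png",cv2.resize(np.clip(d["frame"][v:v+h,u:u+w]*1.6,0,255).astype(np.uint8),None,fx=6.6,fy=6.6,interpolation=2));pickle.dump(d,open("side3.pkl","wb"))
E
```

```text
6.6 29 21.74 [ 4.9  -0.16 30.99] [-6.14  0.21  3.67]
5.6 29 22.04 [ 4.49 -0.18 30.93] [-4.23  0.58  5.36]
4.8 29 22.34 [ 3.94 -0.19 30.92] [-3.54  0.28  6.57]
4.0 29.5 22.64 [ 3.45 -0.16 30.9 ] [-2.38 -0.12  7.12]
3.8 30.5 22.94 [ 3.49 -0.14 30.93] [-4.68 -0.95  3.76]
24.21 [ 3.81  0.22 30.5 ] [0.12 0.27 0.14] 0.08821705056743345
```

View pics/r_side.png

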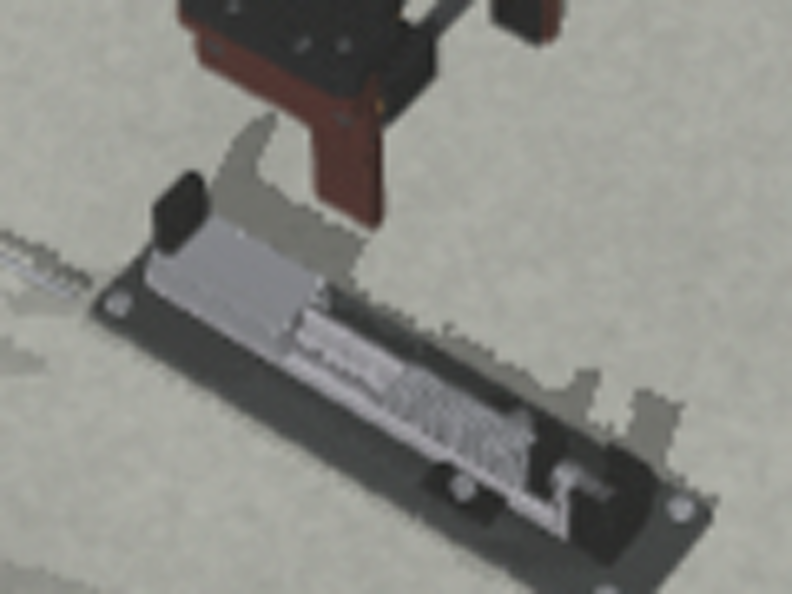

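```bash
python3 - <<'E'
from bench import *
from h import *
L=[get_image("side") for _ in range(6)];d=L[0];d["avg"]=np.mean([x["frame"].astype(float) for x in L],0)
d["depth"]=np.median([x["depth"] for x in L],0)
P=pts(d)
Q=(P[...,:2]-O)@np.stack([ex,ey],1)*1000;Z=P[...,2]*1000
for x in range(-150,80,5):
    m=(abs(Q[...,0]-x)<2.5)&(abs(Q[...,1])<5)
    print(x,m.sum(),np.round(np.percentile(Z[m],[25,50,80]),1) if m.sum() else "")
E
```

```text
-150 4 [6.5 7.  7.9]
-145 0 
-140 0 
-135 3 [60.9 61.6 61.8]
-130 16 [43.4 57.  61.7]
-125 14 [36.5 41.7 53.9]
-120 6 [35.7 36.  36.7]
-115 7 [35.1 35.6 36. ]
-110 6 [35.4 35.6 36.3]
-105 8 [35.1 35.7 36.9]
-100 5 [36.1 36.4 37. ]
-95 7 [35.5 35.6 36.5]
-90 6 [34.8 35.8 36. ]
-85 9 [35.6 36.2 36.7]
-80 14 [11.3 34.7 36.8]
-75 14 [11.3 22.5 36.4]
-70 7 [ 9.5 10.3 11.2]
-65 6 [10.6 11.2 11.6]
-60 7 [10.7 11.1 11.8]
-55 6 [10.3 10.7 11.5]
-50 7 [10.2 10.8 11.5]
-45 10 [ 11.1  11.7 564.6]
-40 11 [ 11.1  12.7 568.3]
-35 11 [571.4 573.9 574.4]
-30 8 [575.4 576.5 577. ]
-25 14 [ 31.4 577.2 578.5]
-20 18 [ 31.3 579.3 580. ]
-15 16 [ 31.7 580.  580.5]
-10 16 [ 31.1 305.8 580.5]
-5 20 [ 30.7 579.8 580.4]
0 16 [ 31.7 578.8 579.2]
5 18 [ 31.7 577.2 578.3]
10 51 [306.3 320.6 574.5]
15 37 [286.6 308.3 572.2]
20 37 [284.9 370.8 568.2]
25 134 [409.  436.2 468.1]
30 52 [394.3 422.2 554.8]
35 19 [ 43.  537.1 544.6]
40 19 [27.7 34.3 43.2]
45 14 [13.1 27.4 29.5]
50 6 [30.3 31.1 31.5]
55 5 [28.6 28.7 30.5]
60 7 [29.1 29.5 31.5]
65 0 
70 7 [42.3 43.2 43.5]
75 25 [ 7.9 18.5 33. ]
```

Depth puts the strip top at 31–32 mm along its whole length, so it lies flat and home (the rail top at 37 reads about 36). The tab's rear face is near x ≈ -134. Now the rail.

```bash
python3 - <<'E'
from bench import *
from h import *
close()
move_to(bw(-165,0,100),QB)
move_l(bw(-165,0,50),0.1);hold(.3)
from h import mkF
f0=mkF(0)();np.save("f1.npy",f0);F=mkF(f0)
s=state();print(s["time"],np.round(wb(s["ee_pos"]),2),f0,s["finger_gap"])
move_l(bw(-150,0,50),0.05)
x=-150;n=0
while x<-60:
    x+=3;move_l(bw(x,0,50),0.03);f=F();s=state();n+=1
    if n%3==0 or f[0]<-1.5 and n<9 or abs(f).max()>5: print(x,round(s["time"],2),np.round(wb(s["ee_pos"]),2),np.round(f,2))
    if abs(f).max()>7: break
E
```

```text
28.9417 [-1.6527e+02 -4.0000e-02  5.0570e+01] [ 0.26729119 -0.1334676   0.05445197] 3.114754302350754e-05
-144 29.99 [-1.4412e+02  1.0000e-01  4.9990e+01] [-1.94  0.36 -0.89]
-141 30.29 [-1.4088e+02  4.0000e-02  4.9990e+01] [-2.35  0.6  -1.04]
-132 31.19 [-1.3176e+02 -3.0000e-02  5.0000e+01] [-1.3   0.93  0.26]
-129 31.49 [-1.2877e+02 -4.0000e-02  5.0010e+01] [-1.66  0.79 -0.22]
-123 32.09 [-1.2278e+02 -3.0000e-02  5.0010e+01] [-0.82  0.43 -0.06]
-114 32.99 [-1.1375e+02 -1.0000e-02  4.9990e+01] [-1.41  0.62  0.23]
-105 33.89 [-1.0477e+02 -2.0000e-02  5.0010e+01] [-1.15  0.08  0.05]
-96 34.79 [-9.575e+01 -4.000e-02  4.996e+01] [-1.01  0.   -0.02]
-87 35.69 [-8.673e+01 -3.000e-02  4.998e+01] [-1.53  0.24  0.8 ]
-78 36.59 [-7.773e+01 -1.000e-02  4.997e+01] [-0.95 -0.38  0.2 ]
-69 37.49 [-6.875e+01 -1.000e-02  4.999e+01] [-1.35  0.08 -0.18]
-60 38.39 [-59.73  -0.    49.97] [-1.51 -0.7   0.54]
```

```bash
python3 - <<'E'
from bench import *
from h import *
F=mkF(np.load("f1.npy"))
x=-60
move_l(bw(-52,0,50),0.03);x=-52
while x<-41:
    x+=.5;move_l(bw(x,0,50),0.015);f=F();s=state()
    print(x,round(s["time"],2),np.round(wb(s["ee_pos"]),2),np.round(f,2))
    if abs(f).max()>9: break
E
```

```text
-51.5 39.11 [-51.37   0.07  49.89] [-0.78  0.2  -0.17]
-51.0 39.41 [-51.15   0.11  49.91] [-2.85  0.32 -1.71]
-50.5 39.71 [-50.48   0.08  49.9 ] [-2.26  0.9  -1.44]
-50.0 40.01 [-49.91   0.06  49.9 ] [-2.81  1.06 -1.82]
-49.5 40.31 [-4.944e+01  2.000e-02  5.004e+01] [-1.68  0.7  -0.93]
-49.0 40.61 [-4.899e+01  1.000e-02  5.004e+01] [-2.34  0.34 -1.39]
-48.5 40.91 [-48.52  -0.    50.06] [-2.53  0.59 -1.56]
-48.0 41.21 [-48.18  -0.    50.08] [-3.93  1.36 -1.63]
-47.5 41.51 [-48.15   0.    50.1 ] [-5.79  0.73 -2.5 ]
-47.0 41.81 [-4.809e+01 -1.000e-02  5.015e+01] [-7.64  0.08 -4.11]
-46.5 42.11 [-48.07   0.    50.2 ] [-10.29   0.37  -5.05]
```

Firm stop at TCP x = -48.1, with 10 N. I'll back off and check.

```bash
python3 - <<'E'
from bench import *
from h import *
move_l(bw(-56,0,50),0.08);move_l(bw(-90,0,160),0.2)
move_to([.30,-.30,.25],quat(-8.87));hold(.2)
print(state()["time"])
for n in("side","top"):
    L=[get_image(n) for _ in range(5)];d=L[0];d["avg"]=np.mean([x["frame"].astype(float) for x in L],0)
    d["depth"]=np.median([x["depth"] for x in L],0);pickle.dump(d,open(n+"4.pkl","wb"))
    u,v,w,h=(215,215,120,90) if n=="side" else (185,170,100,120)
    f=min(800/w,600/h)
    cv2.imwrite(f"pics/f_{n}.png",cv2.resize(np.clip(d["avg"][v:v+h,u:u+w]*1.5,0,255).astype(np.uint8),None,fx=f,fy=f,interpolation=2))
    P=pts(d);Q=(P[...,:2]-O)@np.stack([ex,ey],1)*1000;Z=P[...,2]*1000
    m=(abs(Q[...,1])<6)&(Z>25)&(Z<80)&(Q[...,0]>-160)&(Q[...,0]<90);i=np.argsort(Q[m][:,0])
    a=np.c_[Q[m][i,0],Z[m][i]]
    for x in range(-60,76,3):
        k=abs(a[:,0]-x)<1.5
        if k.any(): print(n,x,k.sum(),np.round(np.percentile(a[k,1],[20,50,80]),1))
E
```

```text
45.1833
side -36 5 [61.7 62.  62.8]
side -33 4 [60.8 61.8 63.6]
side -30 26 [38.8 49.6 58.6]
side -27 5 [35.5 37.7 37.8]
side -24 6 [35.1 35.9 36.2]
side -21 4 [35.  36.  36.5]
side -18 6 [35.4 35.9 36.2]
side -15 5 [35.3 35.7 35.9]
side -12 5 [34.7 34.8 37. ]
side -9 5 [36.2 37.  37. ]
side -6 6 [36.3 36.9 37.6]
side -3 5 [34.9 35.2 36. ]
side 0 5 [35.7 36.  36.2]
side 3 4 [36.4 36.6 36.9]
side 6 6 [35.7 36.1 36.3]
side 9 5 [36.1 36.7 37.5]
side 12 6 [35.7 36.2 36.4]
side 15 6 [35.6 36.3 36.9]
side 18 4 [35.9 36.1 36.5]
side 21 7 [33.9 36.7 37.2]
side 24 10 [30.4 33.4 35.7]
side 27 3 [30.2 30.3 30.8]
side 30 1 [32.1 32.1 32.1]
side 33 5 [42.9 43.2 43.6]
side 36 6 [41.5 42.1 42.4]
side 39 11 [30.6 36.9 42.3]
side 42 7 [32.4 34.5 39.1]
side 45 6 [27.7 28.6 29.9]
side 48 6 [28.9 29.5 31.4]
side 51 2 [29.7 30.5 31.2]
side 54 4 [27.3 28.7 29.1]
side 57 4 [27.4 29.1 31.6]
side 60 3 [28.7 29.9 30. ]
side 63 1 [30. 30. 30.]
side 69 4 [42.2 42.5 42.7]
side 72 9 [35.3 40.9 43.8]
side 75 7 [28.4 32.  40.8]
top -36 6 [62.5 63.2 64.4]
top -33 6 [62.  62.7 63.3]
top -30 10 [50.3 61.4 63.7]
top -2
[... 179 characters left out ...]
2]
top -6 7 [37.1 37.6 38.1]
top -3 7 [36.4 36.8 37.4]
top 0 7 [36.4 37.1 37.8]
top 3 5 [36.1 36.9 37.4]
top 6 7 [36.5 37.4 37.6]
top 9 8 [37.  37.6 38.3]
top 12 6 [37.3 37.7 38.1]
top 15 6 [36.6 37.6 38.5]
top 18 7 [36.3 37.1 38.1]
top 21 7 [36.9 37.5 38.6]
top 24 5 [36.8 37.3 37.7]
top 27 7 [31.4 32.8 33. ]
top 30 6 [31.8 32.3 32.4]
top 33 9 [32.6 42.5 44.6]
top 36 7 [43.6 44.1 44.6]
top 39 7 [43.8 44.4 44.8]
top 42 4 [31.1 32.4 34. ]
top 45 3 [29.2 30.3 30.9]
top 48 4 [30.9 33.  33.8]
top 51 6 [29.3 30.8 32.3]
top 54 3 [29.7 31.6 31.8]
top 57 5 [31.  32.5 33.7]
top 60 6 [28.7 30.7 31.4]
top 63 5 [29.6 29.8 31.6]
top 66 4 [32.  32.5 32.8]
top 69 9 [41.  43.4 44.1]
top 72 7 [43.1 43.6 44.2]
```

View pics/f_side.png

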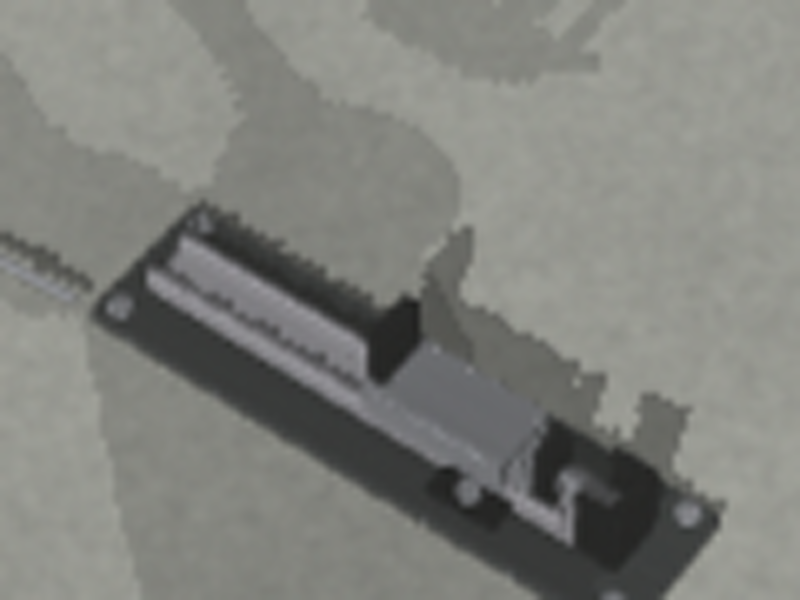

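View pics/f_top.png

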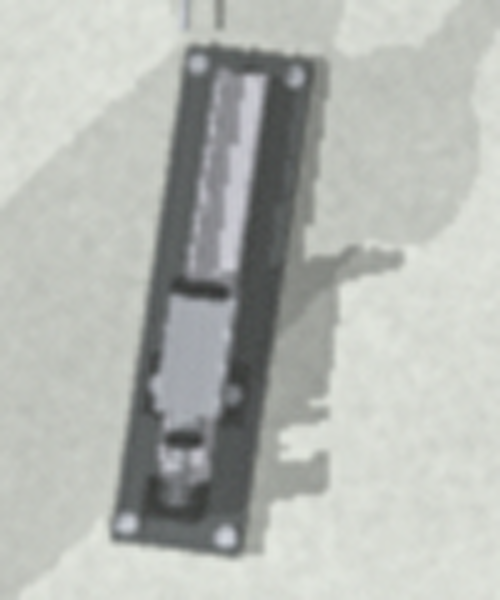

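Both views agree: the rail front is at ≈ 25.5 and the follower face at ≈ 33, the 8 mm gap expected when closed. The strip top shows at 32 mm ahead of the rail. Handing in.

```bash
python3 - <<'E'
from bench import *
print(state()["time"]);job_done()
E
```

```text
45.6833
the job is handed in; nothing more can be done
```

The 60 × 13 × 20 mm strip is loaded in the magazine and the cover rail is home over it. I handed the job in at 45.7 s, with the arm clear of everything.

- **Loading:** I gripped the strip across its width and pressed its end on the follower, which it met at about c = +3 mm. The spring yielded about 13.5 mm, then I lowered the strip until it touched the floor. The peak force was about 13 N down, and about 8 N against the follower.
- **Release:** I backed the strip up to the stop before opening the fingers. The depth readings then showed its top flat, at a height of 31–32 mm along its length.
- **Rail:** I pushed the tab with closed fingers. It moved at about 1–3 N, then met a firm stop, where I pushed to about 10 N.
- **Last checks:** Rail front at x ≈ 25.5 and follower face at x ≈ 33 are consistent with a closed rail and a strip at home. The visible end of the strip is at a height of about 32 mm.
- **Bystanders:** I made no contact with the jar, hinge, bradawl or ratchet on purpose. I did not measure their positions again at the end.
- **Disagreement:** My estimates of c differ by about 1.5 mm. The follower contact gave +3.4, the rail stop +1.9 and the images about +3. I think this comes from the grip position along the strip and the fingertip width. In the first overlay, the strip's far top edge was also about 1.5 px off its predicted position.

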